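# Slide a well plate under the scanner bridge and start the scan

## Task

Push the white 24-well plate flat along the bench, short side first, into the channel under the low bridge of the plate scanner until it sits squarely against the lilac back stop, then press the scanner's green start button all the way down and let it go, finishing clear of everything. Only push with the fingers: do not pinch, lift or tip the plate. Leave everything else on the bench where it stands.

Things in the scene. Friction and masses are not known exactly. Their poses are not given: they have to be found in the camera images.
- plate: White flat 24-well plate with pink round wells, loose on the bench, a solid block 128 mm (its x) by 86 mm (its y) by 16 mm high, about 0.1 kg; origin at the centre of its underside. Either short side may go in first. It starts in front of the scanner, turned and off to one side by up to about 45 mm.
- scanner: Low white plate scanner, fixed, its place varies. Origin on the bench in the middle of the channel's mouth; x points into the channel, y left looking in. The plate slides on the bench itself (no step). Channel 94 mm wide: walls 20 mm high at y = +-47 mm from x = 40 mm on, with lead-ins that narrow from y = +-61 mm at x = 0. Console block 50 mm high at y = -87 to -153 mm, x = 0 to 100 mm.
- bridge (a point): Centre of the underside of the scanner's white bridge, 20 mm above the bench. The bridge spans scanner x = 0 to 60 mm and y = +-87 mm; its top is 52 mm above the bench.
- stop (a point): Foot of the lilac back stop (20 mm high), middle of the face that the plate meets, on the bench 85 mm inside the mouth. With the plate against it, the plate's centre is 21 mm inside the mouth and its last 43 mm stay outside, in front of the bridge.
- start_top (a point): Centre of the top face of the green round start button (30 mm diameter, in a dark housing) on the scanner's console; it is pressed straight down from above.
- start (a joint): Travel of the start button in m: 0 up, 0.006 fully down; springs back, about 4 N when fully down.
- bottle: Bystander: amber bottle, 56 mm diameter, 115 mm tall; origin at the centre of its underside.
- jar: Bystander: clear jar with blue cap, 60 mm diameter, 75 mm tall; origin at the centre of its underside.
- beaker: Bystander: clear cup, 64 mm diameter, 85 mm tall; origin at the centre of its underside.
- rack: Bystander: orange tube rack 105 x 55 mm with capped tubes, 54 mm tall; origin at the centre of its underside.
- tipbox: Bystander: clear box with blue lid, 122 x 82 mm, 63 mm tall; origin at the centre of its underside.
- timer: Bystander: yellow bench timer 70 x 70 mm, 22 mm tall; origin at the centre of its underside.
Mind the look-alikes: they are no part of the job. Of the things shaped like the plate, the white one is meant.

How it is judged:
By the outcome, as a careful person would: the job done as asked, in the order asked, and still so for the second after the job is handed in, with the robot touching nothing.
It also fails if it takes over 72 s, if anything falls off the work surface, if the arm or the gripper's body presses on something with over 40 N, if the wrist force passes 120 N, or if a joint passes its speed limit or range.

## Robot

A 6-joint arm with a two-finger parallel gripper is mounted at the origin on the work surface. World frame = base frame: x ahead of the robot, y to its left, z up, the work surface at z = 0. Lengths are in m, angles in rad, forces in N, time in s.
With the tool pointing down it reaches from about 0.375 to 0.9 m from the base axis. Payload 3.1 kg.
Tool frame: the origin (TCP) lies between the finger pads; the fingertips stand 25 mm ahead of it and the grasp point (between the pads) lies 6 mm ahead of it; y points along the fingers, x is the direction in which the jaws open and shut, and the axes are right-handed (so a half turn about y gives the same grasp; the last joint's range is limited). The gripper opens to 87 mm and grips with 3 to 60 N. Pads are 19 mm wide; open, the fingers measure 117 mm over their backs; the gripper's body (75 mm by 190 mm) begins 51 mm behind the grasp point.
Start: joints at [-1.306, 0.527, 1.433, -0, 1.181, -0.178], TCP at [0.268, -0.564, 0.248] pointing down, gripper open.
Joint ranges: [-3.08, 3.08], [-0.75, 2.2], [0.22, 2.44], [-1.43, 4.57], [0, 2.65], [-2.85, 2.85]. Speed limits (rad/s): [2.79, 2.79, 3.14, 3.14, 3.14, 3.14].

## Interface

Orientations are given as a unit quaternion [x, y, z, w].
In Python, from rig import robot gives the robot as it stands.
- The arm moves only by the tool carry_out, never from a script. Its argument "moves" is a list of rows, each a list of 7 numbers: the opening, from 0 (shut) to 1 (fully open), then the shift along the tool's x, y, z in cm, then the turn, a rotation vector about the tool's x, y, z in rad. In form: [[grip, x, y, z, rx, ry, rz], ...]. A call has 1 to 20 rows; each row is the pose to reach, as a shift and turn from the pose commanded when the call began, along the tool's axes at that moment; what a row does not reach only later rows make up. A row lasts 1/10 s, in which the tool goes at most 50 mm and 8.59 degrees, less where a joint would pass 70% of its speed; a pose out of reach is approached as far as the arm can. A call with a gripper value outside its range is refused whole. The fingers move at their own pace and stop on an object; "force" is the grip in N (left out, the last holds). Time passes only in rows, so rows that repeat a pose let the fingers close. It gives the time, the measured TCP pose, the force and the opening at its end, in the units of the state.
- robot.get_obs(): the state, without advancing time (a new reading comes with each control period).
- robot.camera(name): name is "side" or "top" or "wrist"; returns the picture (480x640x3 uint8, red, green, blue); there is no depth.
- robot.camera_params(name): a dict with "fx", "fy", "cx", "cy" (pixels), "extrinsics" (4x4, takes a point from camera to world coordinates); the wrist camera has in their place "mount" (4x4, takes a point from camera to tool coordinates, whose origin is the TCP and whose axes are the tool frame's). Camera axes: x right, y down, z forward; pixel columns grow to the right and rows downward; lengths in m; the calibration is good to about 2 mm. A picture is of the moment at which its call begins: read the wrist's pose just before it. camera_params takes no time and is no camera call.
- robot.hand_in(): hands the job in, once; it reports no verdict.
The state is a dict: "time": time; "q": joint angles; "joint_velocities": joint speeds; "joint_torque": joint torques, N m; "position": TCP position; "tool_rot": TCP orientation; "ft_force": force on the tool from outside, world axes, zero at the start; "moment": the same for the moment, N m; "grip_width": finger opening in m.
Only numpy, scipy, OpenCV 4.12 (cv2) and the standard library are available. Lean on these libraries where they do the work, as an engineer would, in place of code of your own. Each camera call takes 0.05 s, during which the arm holds its last target.

## Working session

There is one attempt and no reset: what is moved stays moved. The work goes in short steps, Python scripts to look and compute and a tool call to move; the robot and the scene stay as the last step left them, time stands still between calls to the robot, and variables do not carry over. Pictures are saved under pics/ and viewed, and the job is handed in when it is done.

Besides the shell and the picture viewer there is one more tool, called as name(argument=value, ...) on one line, values as JSON. carry_out: Moves the arm, as the interface text tells. Its arguments: {"type":"object","properties":{"moves":{"type":"array"},"force":{"type":"number"}},"required":["moves"]}

```bash
ls; mkdir -p pics
python3 - <<'E'
from rig import robot
import cv2
o=robot.get_obs();print(o)
for n in("top","side","wrist"):
    cv2.imwrite(f"pics/{n}0.png",robot.camera(n)[:,:,::-1]);print(n,robot.camera_params(n))
E
```

```text
pics
{'time': 0.0, 'q': array([-1.30551701e+00,  5.28494621e-01,  1.43387408e+00, -3.63154535e-05,
        1.18137171e+00, -1.78530500e-01]), 'joint_velocities': array([0.00052974, 0.00181966, 0.00050969, 0.00021651, 0.00197944,
       0.00011852]), 'joint_torque': array([-4.78717611e-04, -4.40041208e+01, -1.76592940e+01,  6.32319669e-02,
        5.83075953e-02, -1.83431403e-04]), 'position': array([ 0.26818917, -0.56380277,  0.24656306]), 'tool_rot': array([-0.59728196,  0.37825926, -0.37712379,  0.59829076]), 'ft_force': array([-0.04517523, -0.46421798,  0.09165379]), 'moment': array([ 0.07606695, -0.02020374, -0.0714584 ]), 'grip_width': 0.08710833817358336}
top {'fx': 593.9675331106919, 'fy': 593.9675331106919, 'cx': 314.4592202854604, 'cy': 234.62590645044511, 'extrinsics': array([[ 0.01926683, -0.9957114 ,  0.09048535,  0.42840533],
       [-0.99978382, -0.01989471, -0.00604211,  0.0031652 ],
       [ 0.00781638, -0.09034937, -0.99587946,  1.33613934],
       [ 0.        ,  0.        ,  0.        ,  1.        ]])}
side {'fx': 523.2160791993479, 'fy': 523.2160791993479, 'cx': 322.5980639760044, 'cy': 227.23356446258143, 'extrinsics': array([[-0.9893487 , -0.09567841,  0.10970317,  0.39482983],
       [-0.14544112,  0.68081052, -0.71787458,  0.78576271],
       [-0.00600198, -0.72618364, -0.68747458,  0.83657759],
       [ 0.        ,  0.        ,  0.        ,  1.        ]])}
wrist {'fx': 423.4762770816065, 'fy': 423.4762770816065, 'cx': 313.46167145219124, 'cy': 235.13241440086261, 'mount': array([[ 9.99999368e-01, -1.01114117e-03, -4.91659231e-04,
        -3.67674088e-04],
       [ 2.28781466e-04, -2.45144483e-01,  9.69486529e-01,
        -1.36885768e-01],
       [-1.10081529e-03, -9.69486029e-01, -2.45144096e-01,
         6.74987221e-02],
       [ 0.00000000e+00,  0.00000000e+00,  0.00000000e+00,
         1.00000000e+00]])}
```

View pics/top0.png

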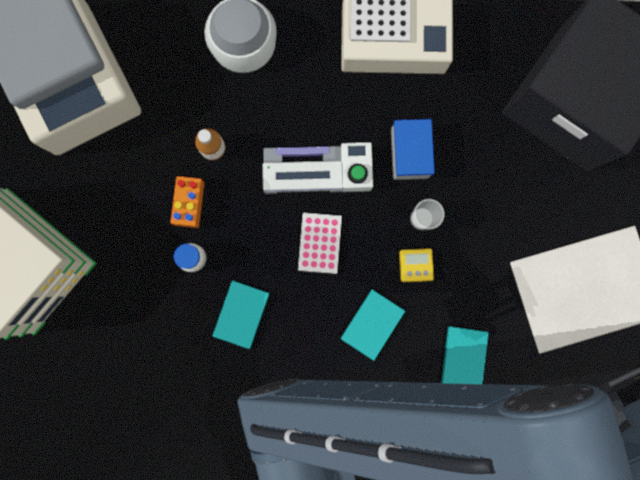

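View pics/side0.png

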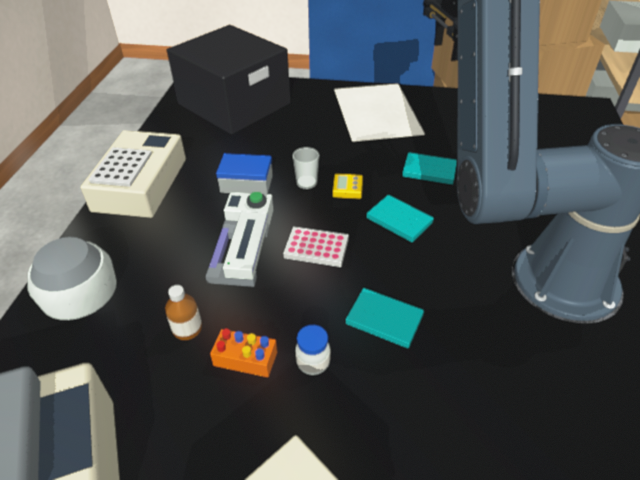

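View pics/wrist0.png

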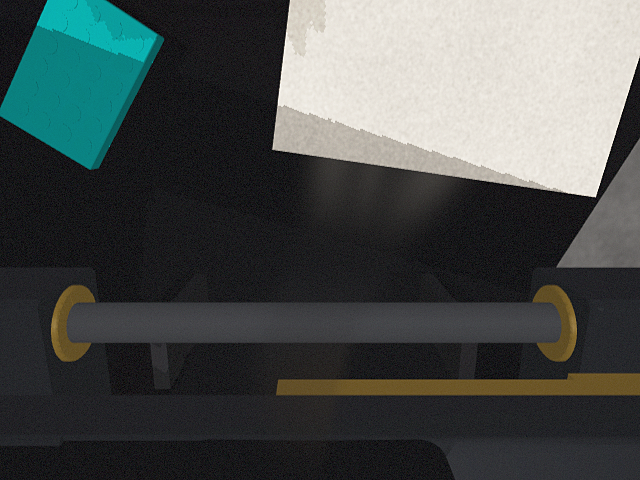

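Run:
```python
import cv2
im=cv2.imread("pics/top0.png")
cv2.imwrite("pics/crop0.png",cv2.resize(im[130:290,250:390],None,fx=5,fy=5,interpolation=cv2.INTER_CUBIC)[:,:][0:400])
cv2.imwrite("pics/crop1.png",cv2.resize(im[205:280,290:350],None,fx=8,fy=8,interpolation=cv2.INTER_CUBIC))
```

```text
(no output)
```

View pics/crop0.png

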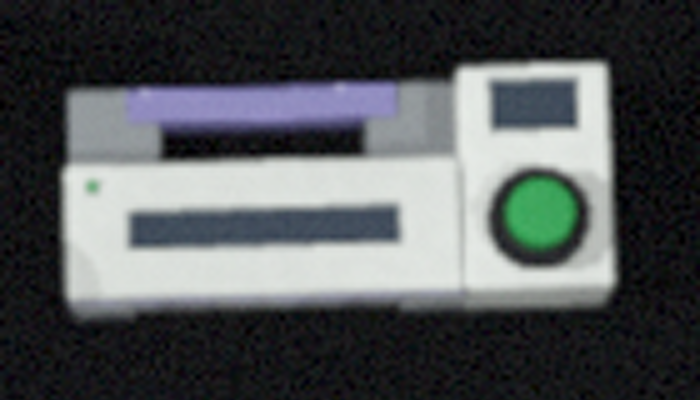

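View pics/crop1.png

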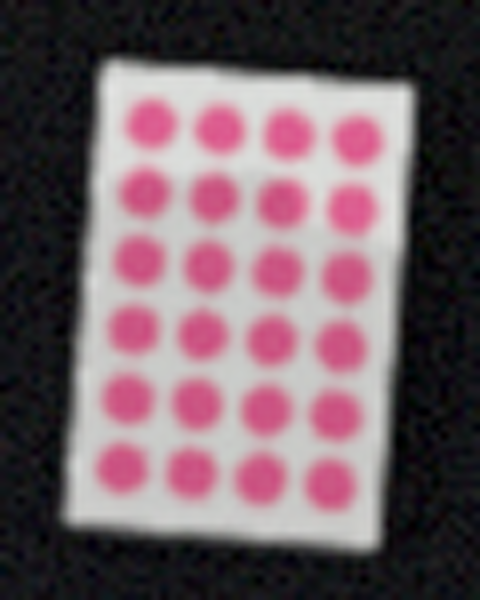

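```bash
cat > h.py <<'E'
import numpy as np
from rig import robot
from scipy.spatial.transform import Rotation as R
def ray(name,uv,z):
    p=robot.camera_params(name);E=p["extrinsics"]
    uv=np.atleast_2d(uv).astype(float)
    d=np.c_[(uv[:,0]-p["cx"])/p["fx"],(uv[:,1]-p["cy"])/p["fy"],np.ones(len(uv))]@E[:3,:3].T
    o=E[:3,3];return o+d*((z-o[2])/d[:,2])[:,None]
def proj(name,P):
    p=robot.camera_params(name);E=np.linalg.inv(p["extrinsics"])
    c=np.atleast_2d(P)@E[:3,:3].T+E[:3,3]
    return np.c_[c[:,0]/c[:,2]*p["fx"]+p["cx"],c[:,1]/c[:,2]*p["fy"]+p["cy"]]
def un(uv,x0,y0,s): return (np.array(uv,float)+.5)/s-.5+[x0,y0]
def fit(model,pts):
    m=np.array(model)[:,:2];q=pts[:,:2];mc=m.mean(0);qc=q.mean(0)
    a=m-mc;b=q-qc
    th=np.arctan2((a[:,0]*b[:,1]-a[:,1]*b[:,0]).sum(),(a*b).sum())
    Rm=np.array([[np.cos(th),-np.sin(th)],[np.sin(th),np.cos(th)]])
    t=qc-Rm@mc;res=(q-(m@Rm.T+t))
    return t,th,res
E
python3 - <<'E'
from h import *
np.set_printoptions(precision=4,suppress=True)
br=un([(62,163),(458,157),(68,302),(462,292)],250,130,5)
P=ray("top",br,.052)
con=ray("top",un([(455,66),(608,62),(615,290)],250,130,5),.050)
t,th,r=fit([(.06,.087),(.06,-.087),(0,.087),(0,-.087),(.1,-.087),(.1,-.153),(0,-.153)],np.r_[P,con])
print("scanner",t,np.degrees(th));print(r*1000)
pl=ray("top",un([(102,60),(413,85),(380,550),(65,525)],290,205,8),.016)
tp,tpp,r=fit([(.064,.043),(.064,-.043),(-.064,-.043),(-.064,.043)],pl)
print("plate",tp,np.degrees(tpp),r*1000)
c,s=np.cos(th),np.sin(th);Rm=np.array([[c,-s],[s,c]])
print("plate in scanner",(tp-t)@Rm, np.degrees(tpp-th))
for z in(.055,.06,.065):
  b=ray("top",un([(541,212)],250,130,5),z)[0];print("btn",z,b,(b[:2]-t)@Rm)
# green in side
import cv2
for n in("top","side"):
  im=cv2.imread(f"pics/{n}0.png").astype(int)
  m=(im[...,1]>im[...,2]+40)&(im[...,1]>im[...,0]+20)
  if n=="top": m[:,:340]=0;m[:,380:]=0;m[:150]=0;m[195:]=0
  else: m[:180]=0;m[215:]=0;m[:,:235]=0;m[:,280:]=0
  ys,xs=np.nonzero(m);print(n,xs.mean(),ys.mean(),xs.min(),xs.max(),ys.min(),ys.max(),m.sum())
im=cv2.imread("pics/side0.png")
cv2.imwrite("pics/s1.png",cv2.resize(im[170:300,195:355],None,fx=5,fy=5,interpolation=cv2.INTER_CUBIC)[:600])
o=robot.get_obs();print(R.from_quat(o["tool_rot"]).as_matrix())
E
```

```text
scanner [0.6453 0.0234] 2.5696666364317027
[[ 0.955   0.5402]
 [-0.5295  0.6385]
 [-0.6844 -1.0681]
 [-0.5208  0.6669]
 [ 0.6879  0.6899]
 [ 0.96   -0.8992]
 [-0.8682 -0.5682]]
plate [ 0.5308 -0.0166] -3.2975140988005176 [[ 1.3334  0.6626]
 [ 0.996  -0.6489]
 [-1.3015 -0.83  ]
 [-1.028   0.8162]]
plate in scanner [-0.1161 -0.0348] -5.867180735232219
btn 0.055 [ 0.6843 -0.0968  0.055 ] [ 0.0336 -0.1218]
btn 0.06 [ 0.6833 -0.0964  0.06  ] [ 0.0326 -0.1213]
btn 0.065 [ 0.6823 -0.096   0.065 ] [ 0.0316 -0.1209]
top 357.63313609467457 172.0532544378698 351 365 165 179 169
side 255.5966386554622 196.78151260504202 250 262 192 202 119
[[ 0.4294 -0.0005  0.9031]
 [-0.9031  0.0016  0.4294]
 [-0.0016 -1.      0.0003]]
```

View pics/s1.png

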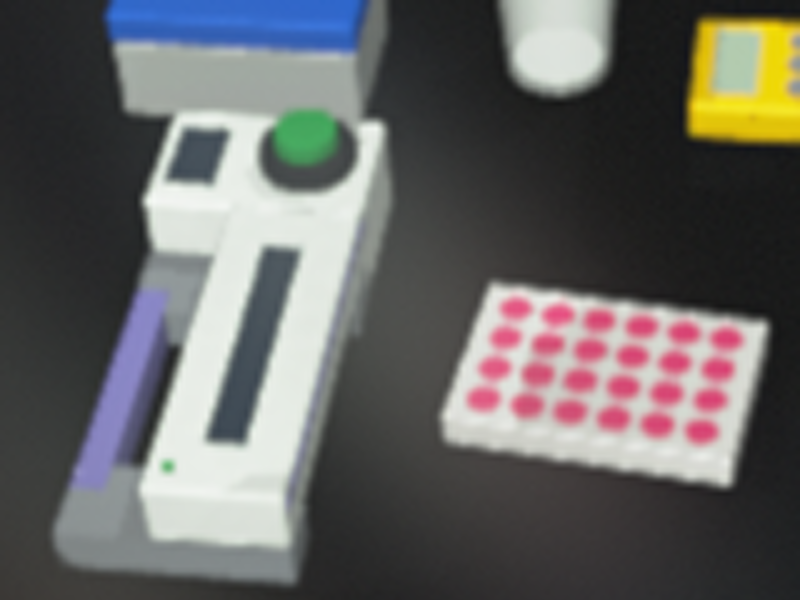

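```bash
cat >> h.py <<'E'
S=np.array([.6453,.0234]);TH=np.radians(2.57)
def sc2w(x,y): c,s=np.cos(TH),np.sin(TH);return S+[c*x-s*y,s*x+c*y]
def w2sc(p): c,s=np.cos(TH),np.sin(TH);d=np.array(p[:2])-S;return np.array([c*d[0]+s*d[1],-s*d[0]+c*d[1]])
def goal(p,head):
    o=robot.get_obs();M=R.from_quat(o["tool_rot"]).as_matrix()
    z=np.array([np.cos(head),np.sin(head),0]);y=np.array([0,0,-1.]);T=np.c_[np.cross(y,z),y,z]
    print("t",round(o["time"],2),"pos",o["position"].round(4),"F",o["ft_force"].round(2),"w",round(o["grip_width"],4))
    print("shift cm",(M.T@(np.array(p)-o["position"])*100).round(2),"rotvec",R.from_matrix(M.T@T).as_rotvec().round(4))
E
python3 - <<'E'
from h import *
for z in (.055,.058,.061,.064,.067,.07):
  p=ray("top",[(357.7,172.1)],z);q=ray("side",un([(306,130)],195,170,5),z);print(z,p,q)
p=sc2w(-.116,-.109);print(p)
goal([*p,.12],TH+np.pi/2)
for n,uv in (("timer",(403,268)),("beaker",(412,215)),("tip",(392,150))):print(n,w2sc(ray("top",[uv],.02)[0]))
E
```

```text
0.055 [[ 0.68404167 -0.09655526  0.055     ]] [[ 0.68882726 -0.11456434  0.055     ]]
0.058 [[ 0.68344305 -0.09632175  0.058     ]] [[ 0.68769879 -0.11110853  0.058     ]]
0.061 [[ 0.68284444 -0.09608824  0.061     ]] [[ 0.68657031 -0.10765272  0.061     ]]
0.064 [[ 0.68224582 -0.09585472  0.064     ]] [[ 0.68544183 -0.10419692  0.064     ]]
0.067 [[ 0.68164721 -0.09562121  0.067     ]] [[ 0.68431336 -0.10074111  0.067     ]]
0.07 [[ 0.68104859 -0.0953877   0.07      ]] [[ 0.68318488 -0.0972853   0.07      ]]
[ 0.53430423 -0.0906918 ]
t 0.15 pos [ 0.2682 -0.5639  0.2468] F [0.11 0.35 0.21] w 0.0872
shift cm [-31.29  12.74  44.35] rotvec [-0.0012 -1.1718 -0.0013]
timer [-0.17760621 -0.21810697]
beaker [-0.05987847 -0.24285779]
tip [ 0.08884855 -0.20365496]
```

carry_out(moves=[[1, -1, 0.3, 1.5, 0, -0.1, 0], [1, -3.5, 1.0, 5, 0, -0.2, 0], [1, -6, 1.5, 8.5, 0, -0.3, 0], [1, -8.5, 2, 12, 0, -0.4, 0], [1, -11, 2.5, 15.5, 0, -0.5, 0], [1, -13.5, 3, 19, 0, -0.6, 0], [1, -16, 3.5, 22.5, 0, -0.7, 0], [1, -18.5, 4, 26, 0, -0.8, 0], [1, -21, 4.5, 29.5, 0, -0.9, 0], [1, -23.5, 5, 33, 0, -1.0, 0], [1, -26, 5, 36.5, 0, -1.08, 0], [1, -28.5, 5, 40, 0, -1.14, 0], [1, -30.5, 6, 43, 0, -1.172, 0], [1, -31.3, 9, 44.3, 0, -1.172, 0], [1, -31.3, 12, 44.3, 0, -1.172, 0], [1, -31.3, 12.7, 44.3, 0, -1.172, 0], [1, -31.3, 12.7, 44.3, 0, -1.172, 0]])

```text
time: 1.85
position: [0.5332, -0.0913, 0.1195]
tool_rot: [-0.706, -0.015, 0.017, 0.707]
ft_force: [-0.7, -0.6, 0.8]
grip_width: 0.0872
```

Run:
```python
from h import *
import cv2
p=sc2w(-.116,-.109);print(p)
goal([*p,.030],TH+np.pi/2)
for n in ("top","wrist"):cv2.imwrite(f"pics/{n}1.png",robot.camera(n)[:,:,::-1])
im=cv2.imread("pics/top1.png");cv2.imwrite("pics/c2.png",cv2.resize(im[130:290,250:410],None,fx=3.7,fy=3.7,interpolation=cv2.INTER_CUBIC))
```

```text
[ 0.53430423 -0.0906918 ]
t 1.85 pos [ 0.5332 -0.0913  0.1195] F [-0.66 -0.58  0.79] w 0.0872
shift cm [0.14 8.95 0.04] rotvec [-0.0013  0.0001 -0.0031]
```

View pics/c2.png

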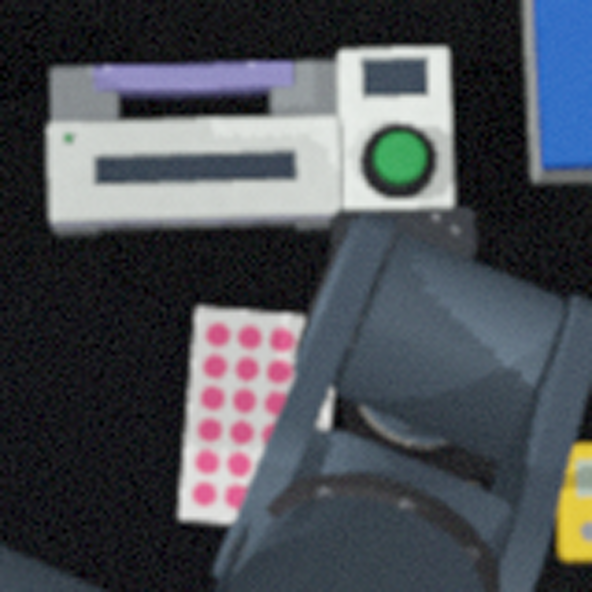

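View pics/wrist1.png

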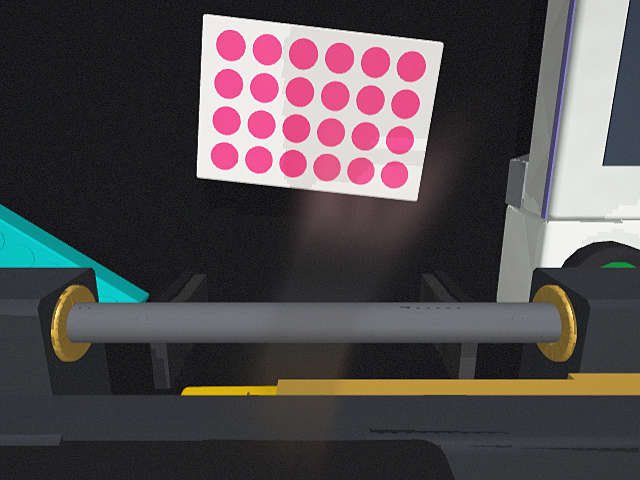

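```bash
cat >> h.py <<'E'
def wray(uv,z,pos=None,rot=None):
    p=robot.camera_params("wrist");o=robot.get_obs()
    M=R.from_quat(o["tool_rot"] if rot is None else rot).as_matrix();t=o["position"] if pos is None else np.array(pos)
    m=p["mount"];uv=np.atleast_2d(uv).astype(float)
    d=np.c_[(uv[:,0]-p["cx"])/p["fx"],(uv[:,1]-p["cy"])/p["fy"],np.ones(len(uv))]@m[:3,:3].T@M.T
    c=M@m[:3,3]+t;return c+d*((z-c[2])/d[:,2])[:,None]
PM=[(.064,.043),(.064,-.043),(-.064,-.043),(-.064,.043)]
E
python3 - <<'E'
from h import *
np.set_printoptions(precision=4,suppress=True)
P=wray([(442,42),(417,200),(197,178),(204,14)],.016)
t,th,r=fit(PM,P);print(t,np.degrees(th),r*1000,w2sc(t),np.degrees(th-TH))
print(w2sc(wray([(526,0)],.0)[0]))
E
```

```text
[ 0.5331 -0.0164] -3.460672355897379 [[-1.1961 -0.5085]
 [-0.4991  0.5878]
 [ 0.5775  0.1379]
 [ 1.1178 -0.2172]] [-0.1139 -0.0348] -6.030672355897378
[0.0024 0.0251]
```

carry_out(moves=[[1, 0, 2, 0, 0, 0, 0], [1, 0, 5, 0, 0, 0, 0], [1, 0.1, 7.5, 0, 0, 0, 0], [1, 0.1, 8.7, 0, 0, 0, 0], [1, 0.1, 8.9, 0, 0, 0, 0], [1, 0.1, 8.9, 0.5, 0, 0, 0], [1, 0.1, 8.9, 1, 0, 0, 0], [1, 0.1, 8.9, 1.3, 0, 0, 0], [1, 0.1, 8.9, 1.6, 0, 0, 0], [1, 0.1, 8.9, 2, 0, 0, 0], [1, 0.1, 8.9, 2.4, 0, 0, 0], [1, 0.1, 8.9, 2.8, 0, 0, 0], [1, 0.1, 8.9, 3.2, 0, 0, 0], [1, 0.1, 8.9, 3.5, 0, 0, 0], [1, 0.1, 8.9, 3.5, 0, 0, 0]])

```text
time: 3.45
position: [0.5332, -0.0559, 0.0314]
tool_rot: [-0.707, -0.016, 0.016, 0.707]
ft_force: [0.2, -0.3, 0.3]
grip_width: 0.0868
```

Run:
```python
from h import *
import cv2
goal([*sc2w(-.116,-.0525),.030],TH+np.pi/2);print(w2sc(robot.get_obs()["position"]))
for n in ("wrist",):cv2.imwrite(f"pics/{n}2.png",robot.camera(n)[:,:,::-1])
```

```text
t 3.45 pos [ 0.5332 -0.0559  0.0314] F [ 0.21 -0.35  0.34] w 0.0868
shift cm [-0.04  0.15  2.17] rotvec [-0.0004  0.0007 -0.0007]
[-0.11558309 -0.07421787]
```

View pics/wrist2.png

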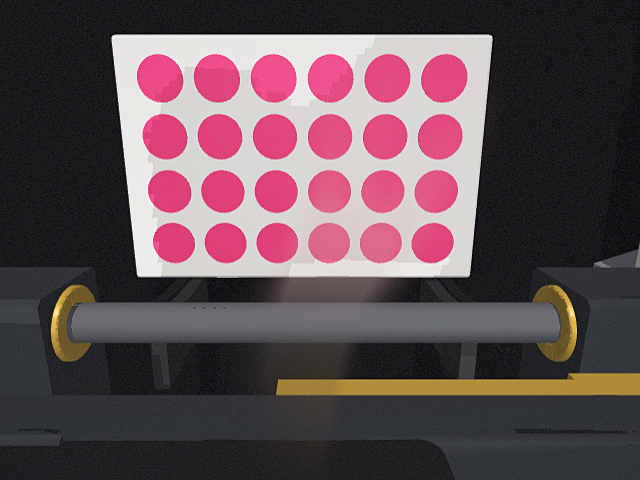

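Run:
```python
from h import *
np.set_printoptions(precision=4,suppress=True)
P=wray([(492,36),(470,276.5),(138,276.5),(112.5,36)],.016)
t,th,r=fit(PM,P);print(t,np.degrees(th),r*1000,w2sc(t),np.degrees(th-TH))
```

```text
[ 0.5275 -0.0014] 2.556287593051002 [[-1.09   -0.8885]
 [-0.8314  0.7455]
 [ 0.8429  0.9069]
 [ 1.0785 -0.7638]] [-0.1188 -0.0195] -0.013712406948998042
```

carry_out(moves=[[1, 0, 0, 0.3, 0, 0, 0], [1, 0, 0, 0.7, 0, 0, 0], [1, 0, 0, 1.1, 0, 0, 0], [1, 0, 0, 1.4, 0, 0, 0], [1, 0, 0, 1.7, 0, 0, 0], [1, 0, 0, 1.9, 0, 0, 0], [1, 0, 0, 2.05, 0, 0, 0], [1, 0, 0, 2.05, 0, 0, 0], [1, 0, 0, 1.5, 0, 0, 0], [1, 0, 0, 0, 0, 0, 0], [1, 0, -3, -0.5, 0, 0, 0], [1, 0, -7, -0.5, 0, 0, 0], [1, -4, -10, -0.5, 0, 0, 0], [1, -8, -10, -0.5, 0, 0, 0], [1, -11, -10, -0.5, 0, 0, 0], [1, -11, -10, -0.5, 0, 0, 0]])

```text
time: 5.1
position: [0.4185, -0.0661, 0.1317]
tool_rot: [-0.706, -0.013, 0.017, 0.708]
ft_force: [-0.5, 0.7, -0.4]
grip_width: 0.087
```

Run:
```python
from h import *
import cv2
goal([*sc2w(-.22,0),.12],TH)
for n in ("wrist","top"):cv2.imwrite(f"pics/{n}3.png",robot.camera(n)[:,:,::-1])
im=cv2.imread("pics/top3.png");cv2.imwrite("pics/c3.png",cv2.resize(im[130:290,250:410],None,fx=3.7,fy=3.7,interpolation=cv2.INTER_CUBIC))
```

```text
t 5.1 pos [ 0.4185 -0.0661  0.1317] F [-0.54  0.7  -0.4 ] w 0.087
shift cm [1.04 1.19 7.92] rotvec [ 0.0027  1.5688 -0.0068]
```

View pics/c3.png

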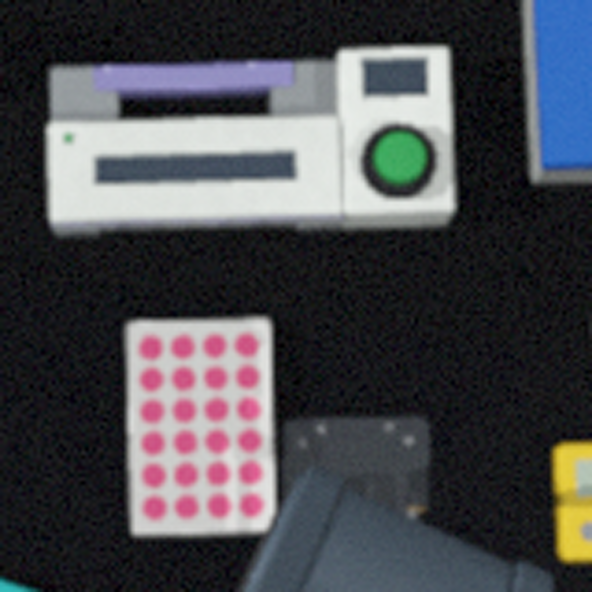

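View pics/wrist3.png

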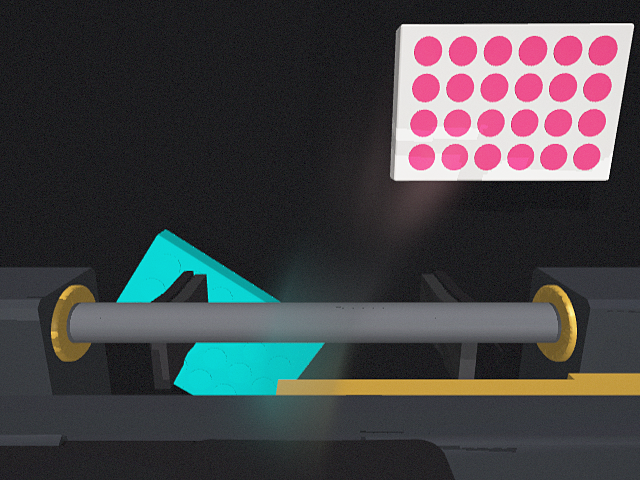

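Run:
```python
from h import *
np.set_printoptions(precision=4,suppress=True)
P=ray("top",un([(272,317),(275,534),(131,536),(127,320)],250,130,3.7),.016)[[0,1,2,3]]
t,th,r=fit([(.064,-.043),(-.064,-.043),(-.064,.043),(.064,.043)],P);print(t,np.degrees(th),r*1000,w2sc(t),np.degrees(th-TH))
P=wray([(634,24),(609,180.5),(391,178),(399,24)],.016)
t,th,r=fit(PM,P);print(t,np.degrees(th),r*1000,w2sc(t),np.degrees(th-TH))
for uv in [(49,222),(342,218),(47,124),(338,118)]: print(w2sc(ray("top",un([uv],250,130,3.7),.052)[0]))
# inner lead-in opening ends and lilac stop
for uv in [(95,66),(294,63)]: print("stop",w2sc(ray("top",un([uv],250,130,3.7),.02)[0]))
```

```text
[0.525  0.0179] 2.1225884186461155 [[ 1.5648 -0.8023]
 [-1.5119 -0.2121]
 [-1.2023  0.1218]
 [ 1.1494  0.8926]] [-0.1204 -0.0001] -0.44741158135388465
[0.5327 0.017 ] 2.2345942024215 [[ 0.1542 -0.3455]
 [ 1.4524  0.0758]
 [-1.0043  1.1204]
 [-0.6023 -0.8506]] [-0.1128 -0.0013] -0.3354057975784999
[0.0001 0.0866]
[-0.0017 -0.0865]
[0.0588 0.0868]
[ 0.0583 -0.0859]
stop [0.1009 0.0593]
stop [ 0.0999 -0.0619]
```

carry_out(moves=[[0.5, 0.5, 0, 1, 0, 0.12, 0], [0.5, 1, 0, 2.5, 0, 0.26, 0], [0.5, 1.5, 0, 4, 0, 0.4, 0], [0.5, 2, 0, 5.5, 0, 0.54, 0], [0.5, 2, 0, 7, 0, 0.68, 0], [0.5, 2, 0, 7.9, 0, 0.82, 0], [0.5, 2, 0, 7.9, 0, 0.96, 0], [0.5, 2, 0, 7.9, 0, 1.1, 0], [0.5, 2, 0, 7.9, 0, 1.24, 0], [0.5, 2, 0, 7.9, 0, 1.38, 0], [0.5, 2, 0, 7.9, 0, 1.5, 0], [0.5, 2, 0, 7.9, 0, 1.569, 0], [0.5, 2, 0, 7.9, 0, 1.569, 0], [0.5, 2, 0, 7.9, 0, 1.569, 0], [0.5, 2, 0, 7.9, 0, 1.569, 0]])

```text
time: 6.7
position: [0.441, 0.0131, 0.1315]
tool_rot: [-0.512, 0.488, -0.488, 0.512]
ft_force: [-0.1, -0.4, 0.4]
grip_width: 0.0435
```

Run:
```python
from h import *
import cv2
goal([*sc2w(-.21,0),.03],TH)
for n in ("wrist",):cv2.imwrite(f"pics/{n}4.png",robot.camera(n)[:,:,::-1])
```

```text
t 6.7 pos [0.441  0.0131 0.1315] F [-0.07 -0.43  0.4 ] w 0.0435
shift cm [-0.11 10.15 -0.55] rotvec [-0.0007  0.003   0.0002]
```

View pics/wrist4.png

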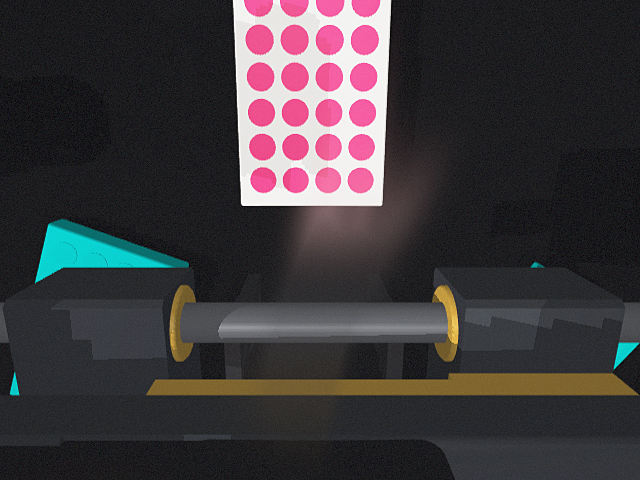

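carry_out(moves=[[0.5, -0.1, 0, -0.5, 0, 0, 0], [0.5, -0.1, 3, -0.5, 0, 0, 0], [0.5, -0.1, 6.5, -0.5, 0, 0, 0], [0.5, -0.1, 9, -0.5, 0, 0, 0], [0.5, -0.1, 10.1, -0.5, 0, 0, 0], [0.5, -0.1, 10.1, 0, 0, 0, 0], [0.5, -0.1, 10.1, 0.5, 0, 0, 0], [0.5, -0.1, 10.1, 1, 0, 0, 0], [0.5, -0.1, 10.1, 1.4, 0, 0, 0], [0.5, -0.1, 10.1, 1.8, 0, 0, 0], [0.5, -0.1, 10.1, 2.2, 0, 0, 0], [0.5, -0.1, 10.1, 2.6, 0, 0, 0], [0.5, -0.1, 10.1, 3.0, 0, 0, 0], [0.5, -0.1, 10.1, 3.5, 0, 0, 0], [0.5, -0.1, 10.1, 4, 0, 0, 0], [0.5, -0.1, 10.1, 4.5, 0, 0, 0], [0.5, -0.1, 10.1, 5, 0, 0, 0], [0.5, -0.1, 10.1, 5.5, 0, 0, 0], [0.5, -0.1, 10.1, 6, 0, 0, 0], [0.5, -0.1, 10.1, 6, 0, 0, 0]])

```text
time: 8.75
position: [0.5017, 0.017, 0.0306]
tool_rot: [-0.511, 0.487, -0.489, 0.512]
ft_force: [0.7, -0.3, -0.7]
grip_width: 0.0438
```

Run:
```python
from h import *
import cv2
goal([*sc2w(-.0525,0),.03],TH)
for n in ("wrist","side"):cv2.imwrite(f"pics/{n}5.png",robot.camera(n)[:,:,::-1])
im=cv2.imread("pics/side5.png");cv2.imwrite("pics/s5.png",cv2.resize(im[130:310,185:385],None,fx=3.3,fy=3.3,interpolation=cv2.INTER_CUBIC))
```

```text
t 8.75 pos [0.5017 0.017  0.0306] F [ 0.72 -0.32 -0.65] w 0.0438
shift cm [0.02 0.08 9.13] rotvec [-0.0023  0.002   0.0005]
```

View pics/wrist5.png

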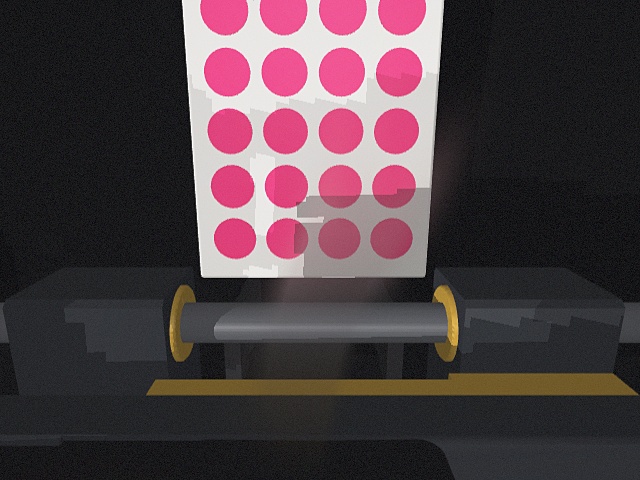

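View pics/s5.png

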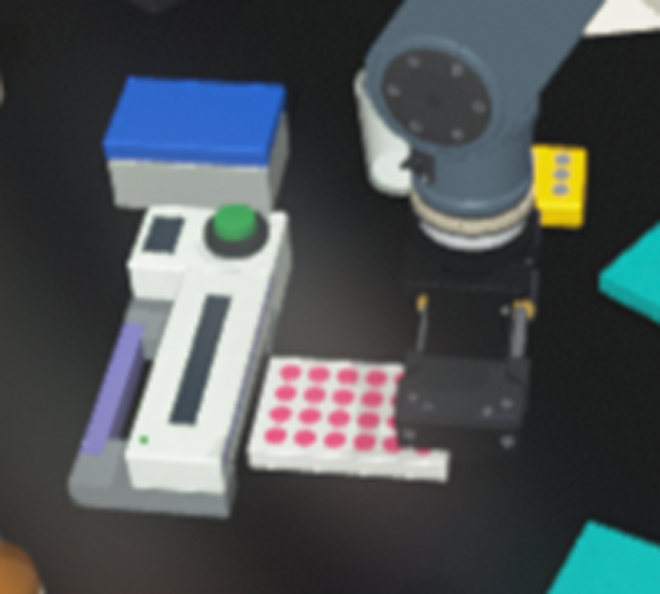

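carry_out(moves=[[0.5, 0, 0, 0.3, 0, 0, 0], [0.5, 0, 0, 0.7, 0, 0, 0], [0.5, 0, 0, 1.1, 0, 0, 0], [0.5, 0, 0, 1.5, 0, 0, 0], [0.5, 0, 0, 1.9, 0, 0, 0], [0.5, 0, 0, 2.3, 0, 0, 0], [0.5, 0, 0, 2.7, 0, 0, 0], [0.5, 0, 0, 3.1, 0, 0, 0], [0.5, 0, 0, 3.5, 0, 0, 0], [0.5, 0, 0, 3.9, 0, 0, 0], [0.5, 0, 0, 4.3, 0, 0, 0], [0.5, 0, 0, 4.7, 0, 0, 0], [0.5, 0, 0, 5.1, 0, 0, 0], [0.5, 0, 0, 5.5, 0, 0, 0], [0.5, 0, 0, 5.9, 0, 0, 0], [0.5, 0, 0, 6.3, 0, 0, 0], [0.5, 0, 0, 6.7, 0, 0, 0], [0.5, 0, 0, 7.0, 0, 0, 0], [0.5, 0, 0, 7.0, 0, 0, 0]])

```text
time: 10.75
position: [0.5709, 0.0204, 0.0306]
tool_rot: [-0.511, 0.488, -0.489, 0.512]
ft_force: [-0.5, 0.1, 0.1]
grip_width: 0.0437
```

Run:
```python
from h import *
import cv2
goal([*sc2w(-.0525,0),.03],TH)
for n in ("wrist",):cv2.imwrite(f"pics/{n}6.png",robot.camera(n)[:,:,::-1])
```

```text
t 10.75 pos [0.5709 0.0204 0.0306] F [-0.54  0.06  0.11] w 0.0437
shift cm [0.03 0.06 2.19] rotvec [-0.0013  0.002   0.0002]
```

View pics/wrist6.png

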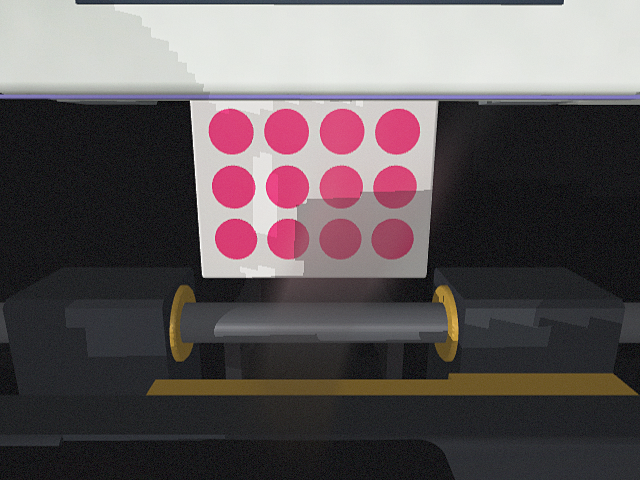

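carry_out(moves=[[0.5, 0, 0, 0.2, 0, 0, 0], [0.5, 0, 0, 0.5, 0, 0, 0], [0.5, 0, 0, 0.8, 0, 0, 0], [0.5, 0, 0, 1.1, 0, 0, 0], [0.5, 0, 0, 1.4, 0, 0, 0], [0.5, 0, 0, 1.6, 0, 0, 0], [0.5, 0, 0, 1.7, 0, 0, 0], [0.5, 0, 0, 1.8, 0, 0, 0], [0.5, 0, 0, 1.9, 0, 0, 0], [0.5, 0, 0, 2.0, 0, 0, 0], [0.5, 0, 0, 2.0, 0, 0, 0]])

```text
time: 11.9
position: [0.5904, 0.0214, 0.0306]
tool_rot: [-0.511, 0.488, -0.488, 0.512]
ft_force: [0.1, -0.2, 0.3]
grip_width: 0.0435
```

carry_out(moves=[[0.5, 0, 0, 0.1, 0, 0, 0], [0.5, 0, 0, 0.15, 0, 0, 0], [0.5, 0, 0, 0.2, 0, 0, 0], [0.5, 0, 0, 0.2, 0, 0, 0]])

```text
time: 12.3
position: [0.5921, 0.0215, 0.0305]
tool_rot: [-0.512, 0.488, -0.488, 0.512]
ft_force: [-0.7, 0.1, 0.2]
grip_width: 0.0436
```

carry_out(moves=[[0.5, 0, 0, 0.1, 0, 0, 0], [0.5, 0, 0, 0.15, 0, 0, 0], [0.5, 0, 0, 0.2, 0, 0, 0], [0.5, 0, 0, 0.2, 0, 0, 0]])

```text
time: 12.7
position: [0.5926, 0.0216, 0.0305]
tool_rot: [0.512, -0.489, 0.487, -0.511]
ft_force: [-5.8, -1.4, 3.6]
grip_width: 0.0437
```

Run:
```python
from h import *
import cv2
goal([*sc2w(-.0525,0),.03],TH)
for n in ("wrist","side","top"):cv2.imwrite(f"pics/{n}7.png",robot.camera(n)[:,:,::-1])
im=cv2.imread("pics/top7.png");cv2.imwrite("pics/c7.png",cv2.resize(im[130:230,250:390],None,fx=5,fy=5,interpolation=cv2.INTER_CUBIC))
```

```text
t 12.7 pos [0.5926 0.0216 0.0305] F [-5.79 -1.44  3.59] w 0.0437
shift cm [0.05 0.05 0.02] rotvec [ 0.0032  0.0021 -0.0003]
```

View pics/wrist7.png

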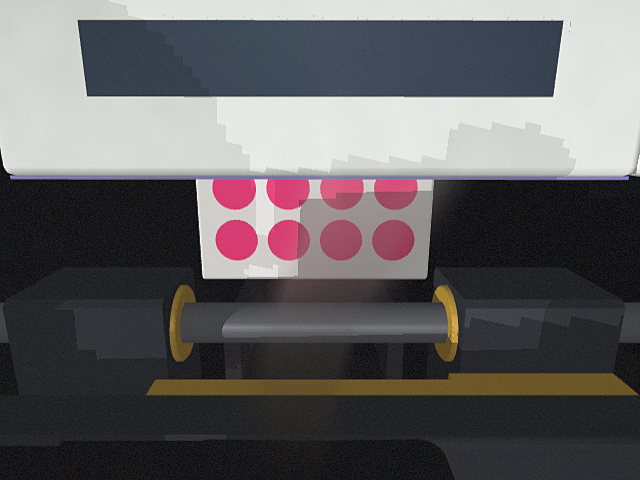

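View pics/c7.png

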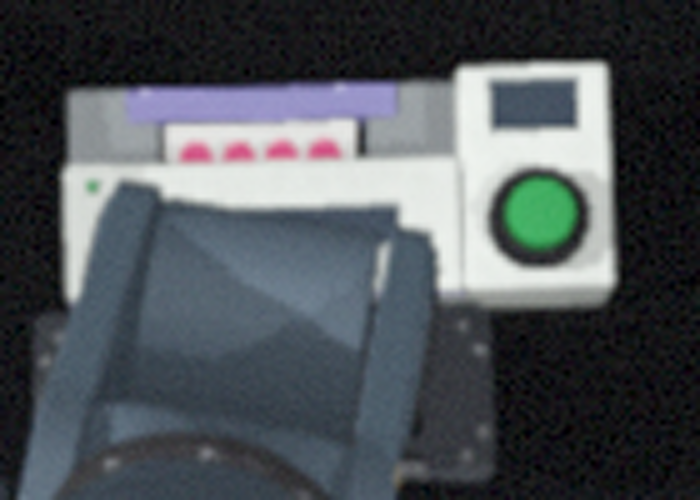

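carry_out(moves=[[0.5, 0, 0, 0.1, 0, 0, 0], [0.5, 0, 0, 0.1, 0, 0, 0], [0.5, 0, 0, 0.1, 0, 0, 0]])

```text
time: 13.15
position: [0.5927, 0.0216, 0.0304]
tool_rot: [0.513, -0.489, 0.487, -0.51]
ft_force: [-6.1, -1.6, 4.7]
grip_width: 0.0434
```

carry_out(moves=[[0.5, 0, 0, -0.5, 0, 0, 0], [0.5, 0, 0, -1.5, 0, 0, 0], [0.5, 0, 0, -3.5, 0, 0, 0], [0.5, 0, -2, -4.5, 0, 0, 0], [0.5, 0, -6, -4.5, 0, 0, 0], [0, 0, -10, -4.5, 0, 0, 0], [0, 0, -13, -4.5, 0, 0, 0], [0, 0, -13, -4.5, 0, 0, 0], [0, 0, -13, -4.5, 0, 0, 0], [0, 0, -13, -4.5, 0, 0, 0]])

```text
time: 14.15
position: [0.5493, 0.0197, 0.1595]
tool_rot: [0.512, -0.489, 0.488, -0.511]
ft_force: [-0.7, -0.7, -0.3]
grip_width: 0.0113
```

Run:
```python
from h import *
import cv2
goal([.682,-.0962,.12],TH)
for n in ("wrist","side","top"):cv2.imwrite(f"pics/{n}8.png",robot.camera(n)[:,:,::-1])
im=cv2.imread("pics/top8.png");cv2.imwrite("pics/c8.png",cv2.resize(im[130:230,250:390],None,fx=5,fy=5,interpolation=cv2.INTER_CUBIC))
```

```text
t 14.15 pos [0.5493 0.0197 0.1595] F [-0.7  -0.68 -0.28] w 0.0113
shift cm [12.19  3.92 12.73] rotvec [ 0.0017  0.0019 -0.0005]
```

View pics/wrist8.png

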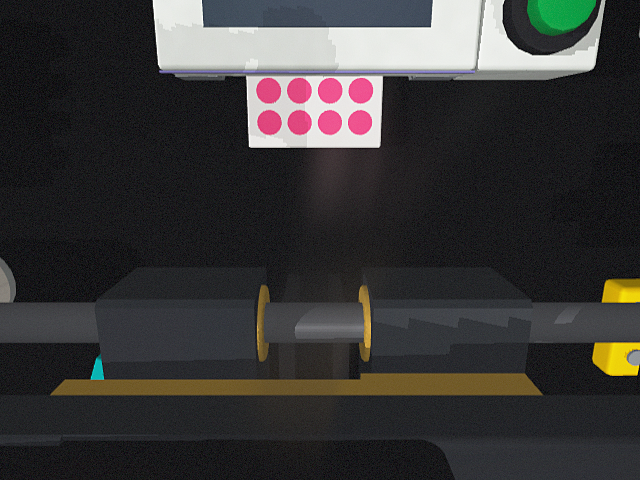

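View pics/c8.png

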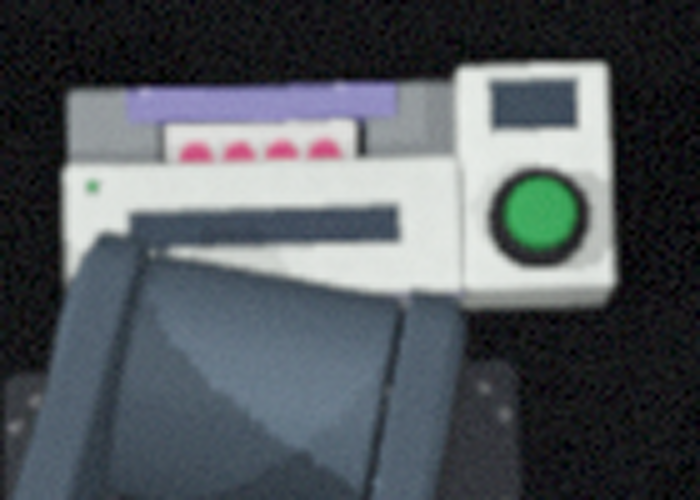

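carry_out(moves=[[0, 1, 0, 1, 0, 0, 0], [0, 3.5, 0, 3.5, 0, 0, 0], [0, 6, 0, 6, 0, 0, 0], [0, 8.5, 0, 8.5, 0, 0, 0], [0, 11, 0, 11, 0, 0, 0], [0, 12.2, 1, 12.7, 0, 0, 0], [0, 12.2, 3, 12.7, 0, 0, 0], [0, 12.2, 3.9, 12.7, 0, 0, 0], [0, 12.2, 3.9, 12.7, 0, 0, 0], [0, 12.2, 3.9, 12.7, 0, 0, 0]])

```text
time: 15.3
position: [0.6825, -0.0963, 0.1213]
tool_rot: [0.512, -0.488, 0.488, -0.511]
ft_force: [0.3, 0.6, 0.2]
grip_width: 0.0004
```

Run:
```python
from h import *
import cv2
goal([.682,-.0962,.09],TH)
for n in ("wrist","side"):cv2.imwrite(f"pics/{n}9.png",robot.camera(n)[:,:,::-1])
im=cv2.imread("pics/side9.png");cv2.imwrite("pics/s9.png",cv2.resize(im[150:270,195:355],None,fx=5,fy=5,interpolation=cv2.INTER_CUBIC)[:600])
```

```text
t 15.3 pos [ 0.6825 -0.0963  0.1213] F [0.27 0.61 0.24] w 0.0004
shift cm [-0.01  3.13 -0.04] rotvec [ 0.0008  0.0022 -0.0003]
```

View pics/s9.png

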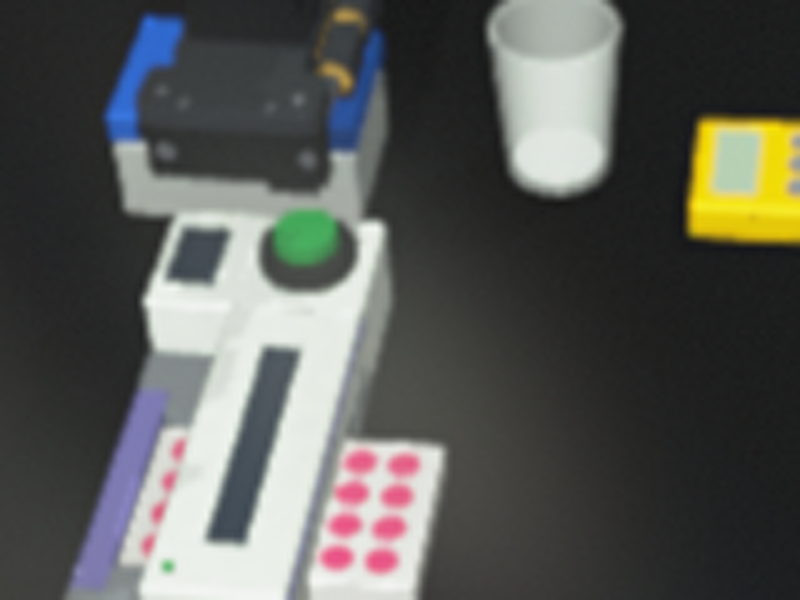

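View pics/wrist9.png

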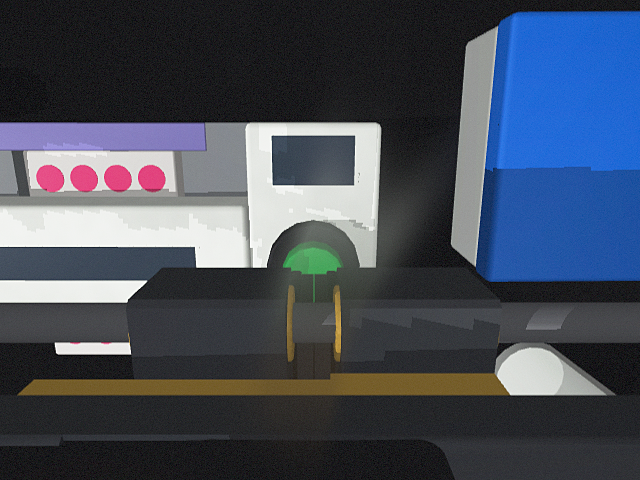

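carry_out(moves=[[0, 0, 0.8, 0, 0, 0, 0], [0, 0, 1.6, 0, 0, 0, 0], [0, 0, 2.1, 0, 0, 0, 0], [0, 0, 2.4, 0, 0, 0, 0], [0, 0, 2.6, 0, 0, 0, 0], [0, 0, 2.8, 0, 0, 0, 0], [0, 0, 2.8, 0, 0, 0, 0]])

```text
time: 16.1
position: [0.6823, -0.0962, 0.0936]
tool_rot: [0.512, -0.489, 0.488, -0.511]
ft_force: [-2.2, 0.3, 3.7]
grip_width: 0.0005
```

carry_out(moves=[[0, 0, 0.1, 0, 0, 0, 0], [0, 0, 0.2, 0, 0, 0, 0], [0, 0, 0.2, 0, 0, 0, 0]])

```text
time: 16.4
position: [0.6826, -0.0964, 0.0917]
tool_rot: [-0.512, 0.488, -0.488, 0.512]
ft_force: [-1.8, 0.7, 3.1]
grip_width: 0.0005
```

carry_out(moves=[[0, 0, 0.1, 0, 0, 0, 0], [0, 0, 0.2, 0, 0, 0, 0], [0, 0, 0.2, 0, 0, 0, 0]])

```text
time: 16.7
position: [0.6827, -0.0964, 0.0913]
tool_rot: [-0.512, 0.488, -0.488, 0.512]
ft_force: [-3.6, 1.6, 10.6]
grip_width: 0.0003
```

carry_out(moves=[[0, 0, 0.1, 0, 0, 0, 0], [0, 0, 0.1, 0, 0, 0, 0], [0, 0, 0.1, 0, 0, 0, 0]])

```text
time: 17.0
position: [0.6827, -0.0964, 0.0912]
tool_rot: [-0.512, 0.488, -0.488, 0.512]
ft_force: [-5.4, 1.9, 15.2]
grip_width: 0.0004
```

Run:
```python
from h import *
import cv2
print(robot.get_obs()["ft_force"],robot.get_obs()["position"])
for n in ("side",):cv2.imwrite(f"pics/{n}10.png",robot.camera(n)[:,:,::-1])
im=cv2.imread("pics/side10.png");cv2.imwrite("pics/s10.png",cv2.resize(im[160:240,205:305],None,fx=7,fy=7,interpolation=cv2.INTER_CUBIC))
```

```text
[-5.44920711  1.85669722 15.17367416] [ 0.68268373 -0.09637247  0.09124433]
```

View pics/s10.png

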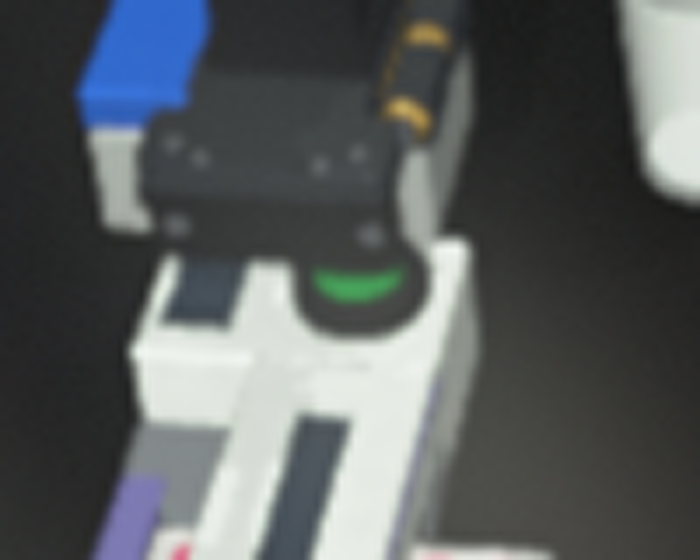

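carry_out(moves=[[0, 0, -0.3, 0, 0, 0, 0], [0, 0, -1, 0, 0, 0, 0], [0, 0, -3, 0, 0, 0, 0], [0, 0, -6, 0, 0, 0, 0], [0, 0, -10, 0, 0, 0, 0], [0, 0, -12, -3, 0, 0, 0], [0, 0, -12, -8, 0, 0, 0], [0, 0, -12, -13, 0, 0, 0], [0, 2, -12, -18, 0, 0, 0], [0, 5, -12, -21, 0, 0, 0], [0, 8, -12, -22, 0, 0, 0], [0, 8, -12, -22, 0, 0, 0], [0, 8, -12, -22, 0, 0, 0]])

```text
time: 18.35
position: [0.4671, -0.1876, 0.2087]
tool_rot: [-0.511, 0.488, -0.489, 0.511]
ft_force: [0.2, 0.8, 0.4]
grip_width: 0.0007
```

Run:
```python
from h import *
import cv2
print(robot.get_obs()["ft_force"],robot.get_obs()["position"])
for n in ("side","top"):cv2.imwrite(f"pics/{n}11.png",robot.camera(n)[:,:,::-1])
im=cv2.imread("pics/top11.png");cv2.imwrite("pics/c11.png",cv2.resize(im[130:250,250:390],None,fx=5,fy=5,interpolation=cv2.INTER_CUBIC))
```

```text
[0.1652766  0.81000408 0.39549637] [ 0.46714285 -0.18763564  0.20871951]
```

View pics/c11.png

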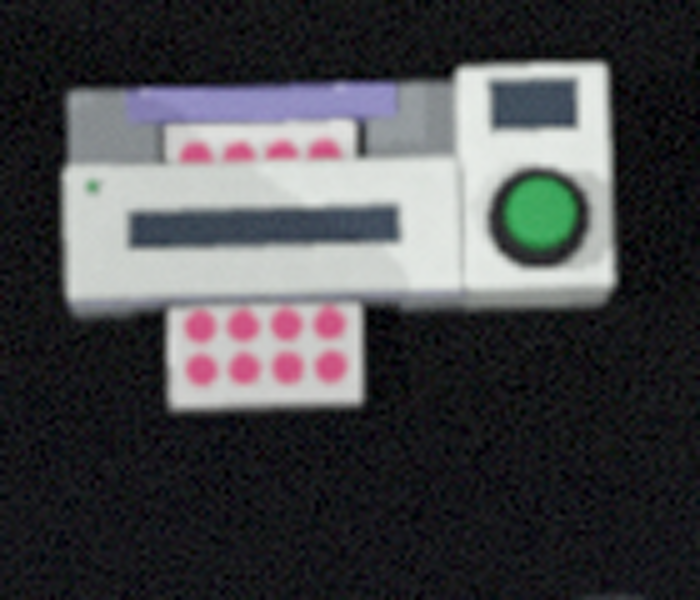

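View pics/side11.png

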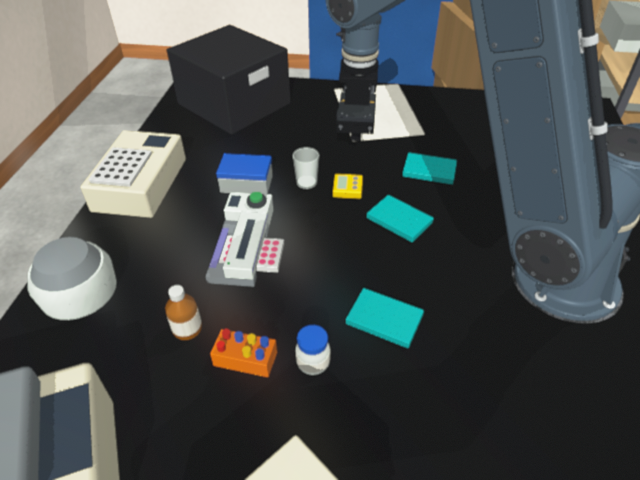

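Run:
```python
from h import *
for uv in [(170,411),(364,405)]: print(w2sc(ray("top",un([uv],250,130,5),.008)[0]),w2sc(ray("top",un([uv],250,130,5),.016)[0]))
import cv2,numpy as np
a=cv2.imread("pics/side0.png").astype(int);b=cv2.imread("pics/side11.png").astype(int)
d=(abs(a-b).max(2)>60).astype("uint8");n,_,s,_=cv2.connectedComponentsWithStats(d)
print([tuple(x) for x in s[1:] if x[4]>25])
robot.hand_in()
```

```text
[-0.04405976  0.04421235] [-0.04510498  0.04388286]
[-0.04348301 -0.04323283] [-0.0445317  -0.04303559]
[(np.int32(328), np.int32(0), np.int32(26), np.int32(23), np.int32(467)), (np.int32(337), np.int32(0), np.int32(67), np.int32(43), np.int32(343)), (np.int32(423), np.int32(0), np.int32(53), np.int32(88), np.int32(2361)), (np.int32(538), np.int32(0), np.int32(70), np.int32(147), np.int32(7251)), (np.int32(339), np.int32(49), np.int32(40), np.int32(33), np.int32(899)), (np.int32(478), np.int32(61), np.int32(3), np.int32(20), np.int32(32)), (np.int32(509), np.int32(67), np.int32(14), np.int32(9), np.int32(106)), (np.int32(338), np.int32(85), np.int32(39), np.int32(57), np.int32(1638)), (np.int32(474), np.int32(89), np.int32(4), np.int32(61), np.int32(135)), (np.int32(468), np.int32(90), np.int32(36), np.int32(133), np.int32(2002)), (np.int32(538), np.int32(94), np.int32(19), np.int32(54), np.int32(753)), (np.int32(629), np.int32(123), np.int32(11), np.int32(5), np.int32(29)), (np.int32(594), np.int32(136), np.int32(9), np.int32(14), np.int32(30)), (np.int32(595), np.int32(153), np.int32(15), np.int32(50), np.int32(405)), (np.int32(422), np.int32(174), np.int32(9), np.int32(6), np.int32(37)), (np.int32(573), np.int32(212), np.int32(48), np.int32(21), np.int32(288)), (np.int32(507), np.int32(215), np.int32(48), np.int32(42), np.int32(665)), (np.int32(283), np.int32(226), np.int32(66), np.int32(42), np.int32(1995)), (np.int32(219), np.int32(235), np.int32(13), np.int32(28), np.int32(163)), (np.int32(256), np.int32(238), np.int32(28), np.int32(35), np.int32(733)), (np.int32(519), np.int32(246), np.int32(14), np.int32(15), np.int32(66))]
the job is handed in; nothing more can be done
```

The plate is in the channel against the lilac back stop, the start button has been pressed and released, and I handed the job in at about 18.5 s.

- **Plate:** I squared it to the channel with a two-finger sideways push on its long side. Then I pushed it short side first until it met the stop, with about 6 N showing at the wrist.
- **Plate check:** In the last top picture, both rear corners sit 44–45 mm outside the mouth. The expected figure is 43 mm, within the camera's roughly 2 mm calibration. The two corners differ by about 0.6 mm, so the plate sits square, and it is centred to within about 0.5 mm.
- **Button:** I pressed it with the fingers shut until it stopped moving. The wrist then read about 15 N, against about 4 N for the spring, so it was fully down. After release it looks back up.
- **Surroundings:** Comparing the side pictures from start and end, the changes I could place are the plate, the arm and its shadow. One small change of 37 pixels lies on the edge of a teal look-alike plate. I took it for arm shadow and did not check it closer. The arm finished clear of everything.

One wrist-camera reading put the plate's lengthwise position about 7 mm away from the top camera's. I put it down to misread corners and went by the top camera, and the plate met the stop where that predicted.

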